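# Pour the clay rollers from the scoop into the grooved rack

### The job

Two wooden clay rollers lie in the metal scoop. Lift the scoop by its upright grip, tip it over the wide-grooved rack so that the rollers roll out of the scoop and each comes to rest in a groove of its own, without touching the rollers with the gripper. Then stand the empty scoop back upright on the table and let go.

Things in the scene. Friction and masses are not known exactly. Their poses are not given: they have to be found in the camera images.
- rack_foot (a point): Fixed wooden rack, 144 x 140 mm (its x, y). Point: centre of its underside. 4 V grooves along y at x = -48, -16, 16, 48 mm, bottoms 7 mm up, ridges 16 mm up. Side walls 30 mm high, 126 mm apart inside. End at -x: stop wall 55 mm high, at the left; end at +x: sill 22 mm high: pour in over it towards the stop. A seated roller's axis is 20 mm up. (The narrow-fluted block with a brush is no rack.)
- scoop_grip (a point): Loose metal scoop, 114 x 104 mm (x, y), 0.2 kg. Point: in its upright wood grip, 12 mm thick (x), 44 wide (y), 78 mm over the underside, 17 below the grip's top; pinch along x from above. -x: open front, roughly to the left. Lip 110 mm ahead (-x) of and 57 below the point. Floor rises 7 deg to the lip, so the rollers lie at the back until the lip tips down clearly more; 25 to 35 deg is plenty.
- roller_1: Plain wooden roller, a cylinder 22 mm across and 90 mm long, 30 g, lying across the scoop against its back wall. Origin at its centre, y along its axis (x and z turn as it rolls).
- roller_2: The other roller, the same in size, lying beside the first, nearer the lip. Origin at its centre, y along its axis.

How it is judged:
On the way, in this order (a step that is already met when the one before it is completed fails the run):
1. the scoop is lifted with both rollers in it (height (world z) of scoop_grip above 0.1 m and distance between each of roller_1, roller_2 and scoop_grip below 0.1 m), for 0.1 s.
2. both rollers have gone into the rack while the scoop is tipped (x of roller_1 in the frame of rack_foot between -0.07 and 0.07 m and y of roller_1 in the frame of rack_foot between -0.07 and 0.07 m and height (world z) of each of roller_1, roller_2 below 0.034 m and x of roller_2 in the frame of rack_foot between -0.07 and 0.07 m and y of roller_2 in the frame of rack_foot between -0.07 and 0.07 m and angle between scoop_grip's own z axis and vertical above 0.12 rad), for 0.05 s.
At the end, for the whole second after the job is handed in: Each roller lies at rest in a groove of the rack (its axis below 23 mm over the rack's underside, within the rack, along the grooves within 10 degrees), and the scoop stands at rest upright (within 6 degrees) on the table (grip point 70 to 85 mm above it) (x of roller_1 in the frame of rack_foot between -0.064 and 0.064 m and y of roller_1 in the frame of rack_foot between -0.03 and 0.03 m and z of each of roller_1, roller_2 in the frame of rack_foot below 0.023 m and angle between the y axis of each of roller_1, roller_2 and the y axis of rack_foot, either way round below 0.17 rad and x of roller_2 in the frame of rack_foot between -0.064 and 0.064 m and y of roller_2 in the frame of rack_foot between -0.03 and 0.03 m and linear speed of each of roller_1, roller_2 below 0.02 m/s and angle between scoop_grip's own z axis and vertical below 0.1 rad and height (world z) of scoop_grip between 0.07 and 0.085 m); the robot touches nothing.
It fails at once if the gripper touches a roller (contact force between the fingers and roller_1 above 1 N or contact force between the fingers and roller_2 above 1 N).
It also fails if it takes over 45 s, if anything falls off the work surface, if the arm or the gripper's body presses on something with over 40 N, if the wrist force passes 120 N, or if a joint passes its speed limit or range.

### The arm

A 6-joint arm with a two-finger parallel gripper is mounted at the origin on a cart in front of the work surface, level with it; the furniture and walls round the work are solid. World frame = base frame: x ahead of the robot, y to its left, z up, the work surface at z = 0. Lengths are in m, angles in rad, forces in N, time in s.
With the tool pointing down it reaches from about 0.35 to 0.975 m from the base axis. Payload 4.9 kg.
Tool frame: the origin (TCP) lies midway between the tips of the shut fingers; the grasp point (between the pads) lies 19 mm behind it; z points along the fingers, y is the line along which they close (so a half turn about z gives the same grasp; the last joint's range is limited). The gripper opens to 85 mm and grips with 20 to 120 N. Pads are 22 mm wide; open, the fingers measure 114 mm over their backs; the gripper's body (76 mm by 85 mm) begins 54 mm behind the grasp point. The pads swing forward as they close: fully open they stand 13 mm farther back than shut.
Start: joints at [-1.395, 0.053, 1.613, -0, 1.476, -0.119], TCP at [0.182, -0.598, 0.231] pointing down, gripper open.
Joint ranges: [-3.01, 3.01], [-1.01, 2.22], [0.06, 2.58], [-1.02, 4.17], [0.09, 2.62], [-3.14, 3.14]. Speed limits (rad/s): [2.57, 2.57, 3.14, 3.14, 3.14, 3.14].

### API

Orientations are given as a unit quaternion [w, x, y, z].
In Python, from plant import state, grab_frame, camera_info, job_done, spot_in, masks_of, pinpoint gives the robot as it stands.
- The arm moves only by the shell command python3 -m handwheel 'ROWS' [OPENING]. ROWS is JSON, a list that holds one entry, the list of rows, each a list of 6 numbers: the shift along the world's x, y, z in m, then the turn, a rotation vector about the world's x, y, z in degrees. In form: [[[tx, ty, tz, ax, ay, az], ...]]. A call has 1 to 20 rows; each row shifts and turns the commanded pose from where the row before left it; what a row does not reach is not made up. A row lasts 1/12 s, in which the tool goes at most 41.7 mm and 7.16 degrees, less where a joint would pass 70% of its speed; a pose out of reach is approached as far as the arm can. A call is refused whole if a number of a shift passes 0.0417 or a number of a turn 7.16, either way. A call with a gripper value outside its range is refused whole. OPENING is the opening, from 0 (shut) to 1 (fully open), set as the call begins (- or left out, the last holds). The fingers move at their own pace and stop on an object; the grip force is fixed at half the most. Time passes only in rows, so rows that do not move let the fingers close. It gives the time, the measured TCP pose, the force, the opening and the grip force at its end, in the units of the state.
- state(): the state, without advancing time (a new reading comes with each control period).
- grab_frame(name): name is "side" or "top" or "wrist"; returns (picture, depth): 400x640x3 uint8, blue, green, red; 400x640 float32, m along the optical axis (not along the pixel's ray), 0 where there is no reading.
- camera_info(name): a dict with "fx", "fy", "cx", "cy" (pixels), "distortion" ([k1, k2, p1, p2, k3] as OpenCV has them; the pictures are not rectified), "T" (4x4, takes a point from camera to world coordinates). Camera axes: x right, y up, looking along -z (the intrinsics and any distortion apply to the point x, -y, -z); pixel columns grow to the right and rows downward; lengths in m; the calibration is good to about 2 mm. A picture is of the moment at which its call begins: read the wrist's pose just before it. camera_info takes no time and is no camera call; for the wrist camera it gives the pose at the moment of the call.
- job_done(): hands the job in; it is judged then, once.
Trained networks look in the newest picture that a camera, given by its name, has taken for a name from the list of things; names that differ only in an ending like _2 or _b are one class to them, and where a whole thing is asked for, a point or a joint stands for the part that bears it (a point fixed in the world has none). Each returns a list of dicts, best first, with "conf" (0 to 1); they miss things now and then, are a little off and sometimes report something else, mostly with a low value. They report only what shows in the picture. A call takes as long as a camera call.
- spot_in(camera, thing): "box" ([left, top, width, height] in pixels, round what is visible of it).
- masks_of(camera, thing): "region" (400x640 bool, what is visible of it) and "box" ([left, top, width, height] in pixels, round what is visible of it).
- pinpoint(camera, thing): "position" ([column, row] in pixels: a listed point, or the origin of a listed thing).
The state is a dict: "time": time; "joint_pos": joint angles; "joint_vel": joint speeds; "joint_efforts": joint torques, N m; "tool_pos": TCP position; "tool_rot": TCP orientation; "contact_force": force on the tool from outside, world axes, zero at the start; "ft_torque": the same for the moment, N m; "gripper_width": opening from 0.0 (shut) to 1.0 (fully open); "grasp_force": force on a finger pad.
Only numpy, scipy, OpenCV 4.12 (cv2) and the standard library are available. Lean on these libraries where they do the work, as an engineer would, in place of code of your own. Each camera call takes 0.05 s, during which the arm holds its last target. There are 200 camera calls.

## Working session

There is one attempt and no reset: what is moved stays moved. The work goes in short steps, Python scripts to look and compute and a shell command to move; the robot and the scene stay as the last step left them, time stands still between calls to the robot, and variables do not carry over. Pictures are saved under pics/ and viewed, at most 10 in all, crops included, and the job is handed in when it is done.

```bash
mkdir -p pics
cat > h.py <<'E'
import numpy as np, cv2
from plant import *
def px2w(cam,uv,depth=None,z=None):
    c=camera_info(cam);K=np.array([[c['fx'],0,c['cx']],[0,c['fy'],c['cy']],[0,0,1.]])
    p=cv2.undistortPoints(np.array([[uv]],float),K,np.array(c['distortion'],float))[0,0]
    T=np.array(c['T']);d=np.array([p[0],-p[1],-1.])
    if depth is None:
        r=T[:3,:3]@d;depth=(z-T[2,3])/r[2]
    return T[:3,:3]@(d*depth)+T[:3,3]
E
python3 - <<'E'
from h import *
ims=[]
for cam in ['top','side']:
    im,d=grab_frame(cam);np.save(f'{cam}_d.npy',d);cv2.imwrite(f'pics/{cam}0.png',im)
    for t in ['rack_foot','scoop_grip','roller_1']:
        for q in pinpoint(cam,t)[:3]:
            zz={'rack_foot':0,'scoop_grip':.078,'roller_1':.03}[t]
            print(cam,t,round(q['conf'],2),np.round(q['position'],1),px2w(cam,q['position'],z=zz).round(4))
        for q in masks_of(cam,t)[:2]: print('  mask',round(q['conf'],2),q['box'])
print(state())
E
```

```text
top rack_foot 0.76 [261.2 219.8] [0.4841 0.2428 0.    ]
  mask 0.74 [218.0, 176.3, 84.8, 79.3]
  mask 0.2 [366.1, 185.8, 13.2, 51.4]
top scoop_grip 0.57 [395.6 203.6] [5.029e-01 4.000e-04 7.800e-02]
  mask 0.61 [331.0, 182.6, 73.0, 60.4]
top roller_1 0.9 [371.1 210.4] [0.4992 0.0387 0.03  ]
  mask 0.9 [363.8, 186.0, 15.2, 52.4]
  mask 0.62 [376.3, 187.1, 18.8, 50.8]
side rack_foot 0.71 [302.3 179.8] [0.4878 0.2426 0.    ]
  mask 0.88 [266.8, 139.3, 72.0, 69.7]
side scoop_grip 0.88 [328.2 250.2] [0.4997 0.0006 0.078 ]
side scoop_grip 0.52 [325.2 256.8] [ 0.4908 -0.0124  0.078 ]
  mask 0.89 [295.3, 209.5, 57.7, 63.5]
side roller_1 0.52 [325.  256.4] [0.4962 0.0108 0.03  ]
side roller_1 0.49 [323.4 246.7] [0.4976 0.0339 0.03  ]
  mask 0.52 [305.0, 239.9, 42.0, 16.6]
{'time': 0.7, 'joint_pos': array([-1.39497827e+00,  5.26474190e-02,  1.61284945e+00, -4.68679356e-06,
        1.47597972e+00, -1.19005094e-01]), 'joint_vel': array([ 3.37120877e-04, -8.50233939e-05, -5.52680367e-04, -4.89989130e-04,
       -1.68723922e-03,  9.26351349e-04]), 'joint_efforts': array([ 5.91058033e-04, -3.93553555e+01, -3.70369327e+01, -7.92588480e-05,
        4.58114555e-04,  1.70168050e-05]), 'tool_pos': array([ 0.18160428, -0.59804332,  0.23136644]), 'tool_rot': array([ 5.80746964e-05,  9.89154540e-01,  1.46878493e-01, -6.83683707e-07]), 'contact_force': array([ 0.66452186,  1.11546456, -0.28222375]), 'ft_torque': array([-0.05407077, -0.01550166,  0.01349908]), 'grasp_force': 0.0, 'gripper_width': 0.9976574686615197}
```

View pics/top0.png

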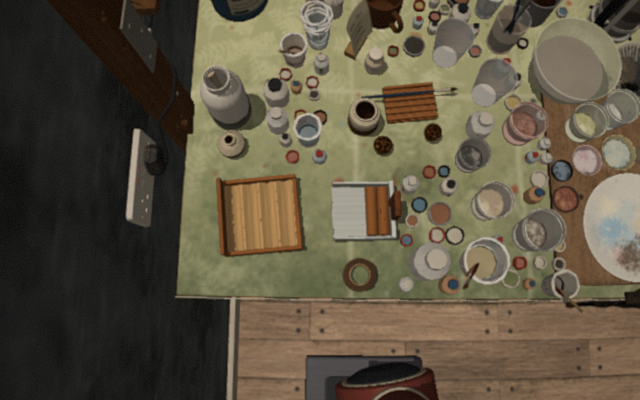

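View pics/side0.png

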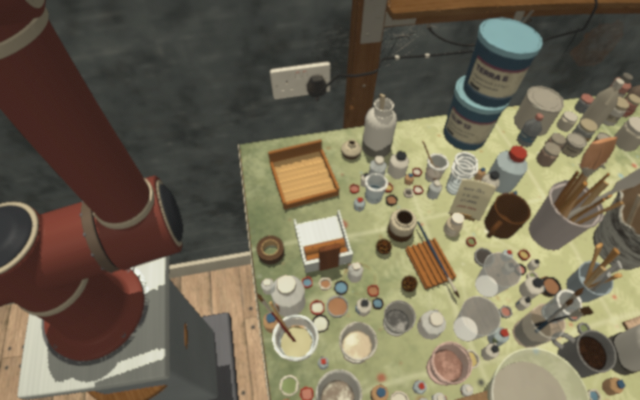

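The top view shows the rack at about (261,216), with its stop wall on the left (world +y). The scoop is at (365,211), open to the left, with its grip at (397,204) and both rollers at x≈372–388. Next I measure the yaws.

Run:
```python
from h import *
im,d=grab_frame('top')
for t in ['rack_foot','scoop_grip','roller_1']:
    for q in masks_of('top',t)[:2]:
        if q['conf']<.4: continue
        m=q['region']; v,u=np.nonzero(m&(d>0))
        P=np.array([px2w('top',(a,b),depth=d[b,a]) for a,b in zip(u,v)])
        r=cv2.minAreaRect(P[:,:2].astype(np.float32))
        print(t,round(q['conf'],2),'centre',np.round(r[0],4),'size',np.round(r[1],4),'ang',round(r[2],2),'z pct',np.percentile(P[:,2],[2,10,50,90,98]).round(4))
        if t!='roller_1':
            for lo,hi in [(.0,.012),(.012,.024),(.024,.036),(.036,.06),(.06,.11)]:
                k=(P[:,2]>lo)&(P[:,2]<=hi)
                if k.sum()>8:
                    r=cv2.minAreaRect(P[k,:2].astype(np.float32));print('  ',lo,hi,k.sum(),np.round(r[0],4),np.round(r[1],4),round(r[2],2))
big=cv2.resize(im[160:270,200:420],None,fx=3.6,fy=3.6,interpolation=cv2.INTER_CUBIC);cv2.imwrite('pics/crop1.png',big)
```

```text
Traceback (most recent call last):
  File "h.py", line 4, in px2w
    c=camera_info(cam);K=np.array([[c['fx'],0,c['cx']],[0,c['fy'],c['cy']],[0,0,1.]])
ValueError: time passes only in moves, steps and waits
```

```bash
sed -i 's/^def px2w/import functools\nci=functools.lru_cache(camera_info)\ndef px2w/; s/c=camera_info(cam)/c=ci(cam)/' h.py
python3 - <<'E'
from h import *
im,d=grab_frame('top')
for t in ['rack_foot','scoop_grip','roller_1']:
    for q in masks_of('top',t)[:2]:
        if q['conf']<.4: continue
        m=q['region']; v,u=np.nonzero(m&(d>0))
        P=np.array([px2w('top',(a,b),depth=d[b,a]) for a,b in zip(u,v)])
        r=cv2.minAreaRect(P[:,:2].astype(np.float32))
        print(t,round(q['conf'],2),'centre',np.round(r[0],4),'size',np.round(r[1],4),'ang',round(r[2],2),'z pct',np.percentile(P[:,2],[2,10,50,90,98]).round(4))
        if t!='roller_1':
            for lo,hi in [(.0,.012),(.012,.024),(.024,.036),(.036,.06),(.06,.11)]:
                k=(P[:,2]>lo)&(P[:,2]<=hi)
                if k.sum()>8:
                    r=cv2.minAreaRect(P[k,:2].astype(np.float32));print('  ',lo,hi,k.sum(),np.round(r[0],4),np.round(r[1],4),round(r[2],2))
big=cv2.resize(im[160:270,200:420],None,fx=3.6,fy=3.6,interpolation=cv2.INTER_CUBIC);cv2.imwrite('pics/crop1.png',big)
E
```

```text
rack_foot 0.91 centre [0.493  0.2486] size [0.1509 0.1553] ang 5.2 z pct [0.007  0.0096 0.015  0.0318 0.056 ]
   0.0 0.012 1574 [0.4926 0.2486] [0.1502 0.1551] 5.32
   0.012 0.024 3408 [0.487  0.2413] [0.1352 0.1402] 6.31
   0.024 0.036 749 [0.4898 0.2416] [0.1407 0.1403] 5.97
   0.036 0.06 484 [0.4909 0.2457] [0.138  0.1411] 7.49
scoop_grip 0.82 centre [0.4983 0.0507] size [0.1047 0.1204] ang 2.43 z pct [0.0128 0.0148 0.0201 0.0505 0.0961]
   0.0 0.012 29 [0.4958 0.0307] [0.0765 0.0965] 90.0
   0.012 0.024 1705 [0.4964 0.0554] [0.1013 0.1108] 2.45
   0.024 0.036 211 [0.498  0.0551] [0.1047 0.1098] 2.61
   0.036 0.06 491 [0.4981 0.0529] [0.1043 0.1112] 2.57
   0.06 0.11 248 [0.5001 0.001 ] [0.0121 0.0435] 88.93
roller_1 0.89 centre [0.4992 0.0181] size [0.0896 0.0241] ang 2.48 z pct [0.0226 0.0251 0.0299 0.0326 0.0341]
roller_1 0.77 centre [0.4983 0.0383] size [0.0893 0.0238] ang 1.99 z pct [0.0163 0.0266 0.0323 0.0352 0.0366]
```

View pics/crop1.png

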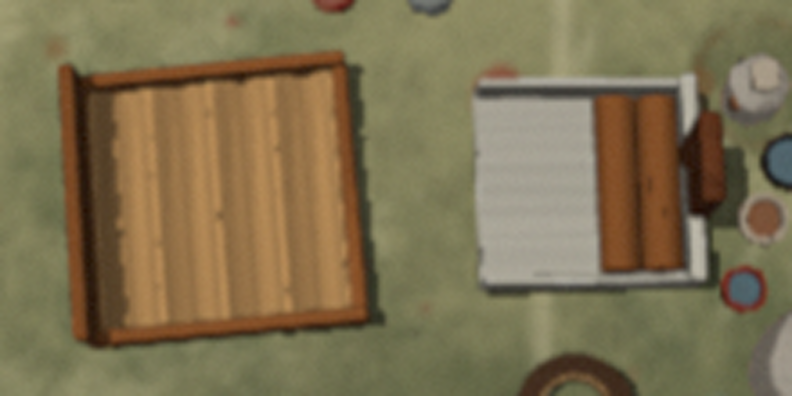

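The crop confirms the poses: rack yaw is about 5°, scoop yaw about 2.4°, and both rollers lie against the back wall. Before moving I check obstacle heights along the approach and around the grip.

Run:
```python
from h import *
d=np.load('top_d.npy');c=ci('top');T=np.array(c['T']);K=np.array([[c['fx'],0,c['cx']],[0,c['fy'],c['cy']],[0,0,1.]])
v,u=np.nonzero(d>0);p=cv2.undistortPoints(np.stack([u,v],1).astype(float)[:,None],K,np.array(c['distortion']))[:,0]
z=d[v,u];P=np.stack([p[:,0]*z,-p[:,1]*z,-z],1)@T[:3,:3].T+T[:3,3]
a=np.array([.182,-.598]);b=np.array([.5,.001]);L=np.linalg.norm(b-a);e=(b-a)/L
q=P[:,:2]-a;s=q@e;t=abs(q@[-e[1],e[0]])
for s0 in np.arange(0,.76,.08):
    k=(s>s0)&(s<s0+.08)&(t<.1);print(round(s0,2),P[k,2].max().round(3) if k.any() else None)
print('fingers/body near grip')
for y0 in np.arange(-.09,.05,.02):
    f=lambda w:(lambda k:P[k,2].max().round(3) if k.any() else None)((P[:,1]>y0)&(P[:,1]<y0+.02)&(abs(P[:,0]-.5)<w))
    print(round(y0,2),f(.016),f(.05))
```

```text
0.0 -0.738
0.08 -0.025
0.16 0.032
0.24 0.034
0.32 0.132
0.4 0.089
0.48 0.162
0.56 0.109
0.64 0.1
0.72 0.049
fingers/body near grip
-0.09 0.013 0.014
-0.07 0.015 0.015
-0.05 0.013 0.061
-0.03 0.013 0.057
-0.01 0.1 0.1
0.01 0.035 0.041
0.03 0.039 0.044
0.05 0.021 0.046
```

```bash
python3 -m handwheel '[[[0.0084,0.0158,0,0,0,-0.38],[0.0167,0.0315,0,0,0,-0.76],[0.0167,0.0315,0,0,0,-0.76],[0.0167,0.0315,0,0,0,-0.76],[0.0167,0.0315,0,0,0,-0.76],[0.0167,0.0315,0,0,0,-0.76],[0.0167,0.0315,0,0,0,-0.76],[0.0167,0.0315,0,0,0,-0.76],[0.0167,0.0315,0,0,0,-0.76],[0.0167,0.0315,0,0,0,-0.76],[0.0167,0.0315,0,0,0,-0.76],[0.0167,0.0315,0,0,0,-0.76],[0.0167,0.0315,0,0,0,-0.76],[0.0167,0.0315,0,0,0,-0.76],[0.0167,0.0315,0,0,0,-0.76],[0.0167,0.0315,0,0,0,-0.76],[0.0167,0.0315,0,0,0,-0.76],[0.0167,0.0315,0,0,0,-0.76],[0.0167,0.0315,0,0,0,-0.76],[0.0084,0.0158,0,0,0,-0.38]]]' 0.5
python3 -m handwheel '[[[0,0,0,0,0,0],[0,0,0,0,0,0]]]'
python3 - <<'E'
from h import *
from scipy.spatial.transform import Rotation as R
s=state();q=s['tool_rot'];M=R.from_quat([q[1],q[2],q[3],q[0]]).as_matrix();print(s['tool_pos'],M.round(4),s['gripper_width'])
im,d=grab_frame('wrist');cv2.imwrite('pics/w1.png',im)
for q in pinpoint('wrist','scoop_grip')[:2]: print(q['conf'],q['position'],px2w('wrist',q['position'],z=.078).round(4))
for q in masks_of('wrist','scoop_grip')[:1]:
    v,u=np.nonzero(q['region']&(d>0));P=np.array([px2w('wrist',(a,b),depth=d[b,a]) for a,b in zip(u[::3],v[::3])])
    k=(P[:,2]>.075)&(P[:,2]<.12);r=cv2.minAreaRect(P[k,:2].astype(np.float32));print(k.sum(),r,P[k,2].max())
E
```

```text
time: 2.67
tool_pos: [0.5, 0.0037, 0.2315]
tool_rot: [-0.001, 1.0, 0.023, 0.0]
contact_force: [0.2, 0.5, 0.2]
gripper_width: 0.503
grasp_force: 0.0
time: 2.83
tool_pos: [0.499, 0.0012, 0.2312]
tool_rot: [0.0, 1.0, 0.023, -0.0]
contact_force: [-0.2, -0.6, -0.6]
gripper_width: 0.497
grasp_force: 0.0
[0.49902361 0.00119547 0.23120577] [[ 9.99e-01  4.50e-02 -5.00e-04]
 [ 4.50e-02 -9.99e-01 -4.00e-04]
 [-6.00e-04  4.00e-04 -1.00e+00]] 0.4971919739886951
0.78 [324.5, 187.3] [ 0.501  -0.0039  0.078 ]
272 ((0.5019071698188782, -0.002002864610403776), (0.04406585916876793, 0.012017290107905865), 2.3773748874664307) 0.09625965413831944
```

View pics/w1.png

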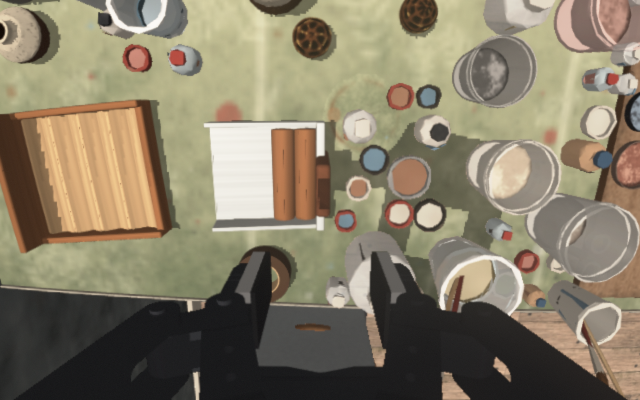

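The wrist view shows the grip at about (322,185), clear of the low pots, which agrees with the top view at (0.501, −0.0005). I go down and grip.

```bash
python3 -m handwheel '[[[0.002,-0.0015,-0.012,0,0,0],[0,0,-0.024,0,0,0],[0,0,-0.028,0,0,0],[0,0,-0.028,0,0,0],[0,0,-0.024,0,0,0],[0,0,-0.02,0,0,0],[0,0,-0.015,0,0,0],[0,0,-0.01,0,0,0],[0,0,-0.008,0,0,0],[0,0,0,0,0,0],[0,0,0,0,0,0]]]'
python3 -m handwheel '[[[0,0,0,0,0,0],[0,0,0,0,0,0],[0,0,0,0,0,0],[0,0,0,0,0,0],[0,0,0,0,0,0],[0,0,0,0,0,0],[0,0,0,0,0,0],[0,0,0,0,0,0]]]' 0
```

```text
time: 3.9
tool_pos: [0.5011, -0.0013, 0.0624]
tool_rot: [0.0, 1.0, 0.021, 0.0]
contact_force: [-0.4, -0.4, 0.8]
gripper_width: 0.499
grasp_force: 0.0
time: 4.57
tool_pos: [0.5021, -0.0009, 0.0637]
tool_rot: [0.0, 1.0, 0.021, 0.001]
contact_force: [-0.2, 1.9, 6.2]
gripper_width: 0.13
grasp_force: 59.8
```

```bash
python3 -m handwheel '[[[0,0,0.004,0,0,0],[0,0,0.008,0,0,0],[0,0,0.012,0,0,0],[0,0,0.014,0,0,0.4],[0,0,0.014,0,0,0.5],[0,0,0.012,0,0,0.5],[0,0,0.008,0,0,0.5],[0,0,0.004,0,0,0.5],[0,0,0,0,0,0.4],[0,0,0,0,0,0],[0,0,0,0,0,0]]]'
python3 - <<'E'
from h import *
im,d=grab_frame('wrist');im2,d2=grab_frame('top');cv2.imwrite('pics/lift.png',np.vstack([im[60:300],im2[120:300]]))
for t in ['rack_foot']:
  for c in ['wrist','top']:
    for q in pinpoint(c,t)[:1]: print(c,q['conf'],px2w(c,q['position'],z=0).round(4))
dd=d
for q in masks_of('wrist','rack_foot')[:1]:
    v,u=np.nonzero(q['region']&(d>0));P=np.array([px2w('wrist',(a,b),depth=d[b,a]) for a,b in zip(u[::3],v[::3])])
    for lo,hi in [(.012,.024),(.024,.036),(.012,.06)]:
        k=(P[:,2]>lo)&(P[:,2]<hi);print(lo,cv2.minAreaRect(P[k,:2].astype(np.float32)))
E
```

```text
time: 5.48
tool_pos: [0.5003, -0.0008, 0.1373]
tool_rot: [-0.0, 0.999, 0.046, -0.001]
contact_force: [0.2, -0.3, -3.0]
gripper_width: 0.13
grasp_force: 58.6
wrist 0.91 [0.4924 0.2401 0.    ]
top 0.75 [ 0.4868  0.2417 -0.    ]
0.012 ((0.4963442385196686, 0.22112688422203064), (0.13803157210350037, 0.1067115068435669), 3.8322951793670654)
0.024 ((0.4938807785511017, 0.2191469818353653), (0.13953201472759247, 0.09761270135641098), 6.064601898193359)
0.012 ((0.49364545941352844, 0.22308781743049622), (0.139701709151268, 0.10705923289060593), 5.881685733795166)
```

View pics/lift.png

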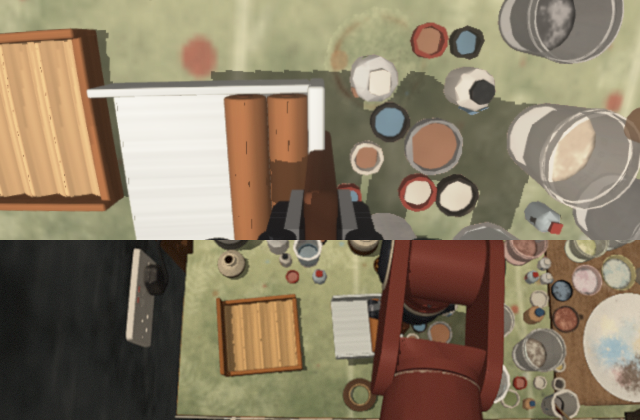

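The scoop is level with both rollers at its back. I carry it over the sill, then pre-tilt 5° and lower.

```bash
python3 -m handwheel '[[[0.0003,0.004,0,0,0,0],[0.0003,0.008,0,0,0,0],[0.0003,0.012,0,0,0,0],[0.0003,0.015,0,0,0,0],[0.0003,0.015,0,0,0,0],[0.0003,0.015,0,0,0,0.2],[0.0003,0.012,0,0,0,0.2],[0.0003,0.010,0,0,0,0],[0.0003,0.008,0,0,0,0],[0.0003,0.005,0,0,0,0],[0.0002,0.0035,0,0,0,0],[0,0,-0.004,-0.5,-0.05,0],[0,0,-0.008,-1,-0.1,0],[0,0,-0.010,-1,-0.1,0],[0,0,-0.009,-1,-0.1,0],[0,0,-0.006,-1,-0.1,0],[0,0,-0.003,-0.5,-0.05,0],[0,0,0,0,0,0],[0,0,0,0,0,0]]]'
python3 - <<'E'
from h import *
im,d=grab_frame('side');im2,d2=grab_frame('wrist');np.save('wd.npy',d2)
cv2.imwrite('pics/pre.png',np.vstack([cv2.resize(im[120:280,230:400],(640,602))[:300],im2[:290]]))
E
```

```text
time: 7.32
tool_pos: [0.5041, 0.1067, 0.098]
tool_rot: [0.044, 0.998, 0.049, 0.002]
contact_force: [-0.1, 0.4, -2.9]
gripper_width: 0.13
grasp_force: 58.7
```

View pics/pre.png

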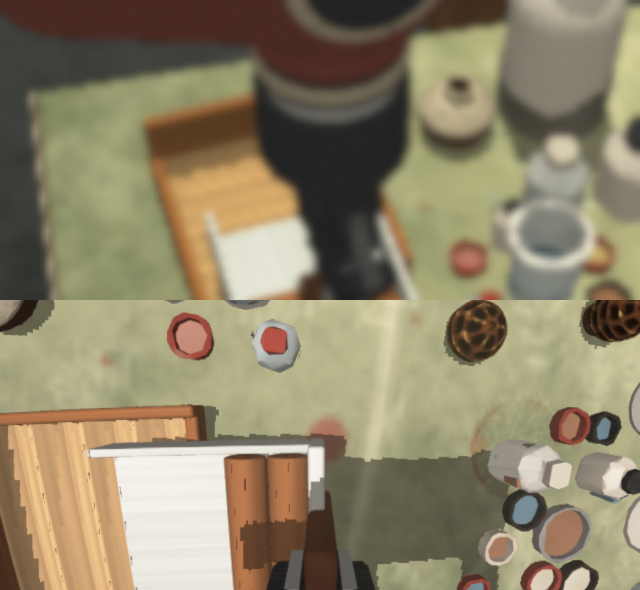

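```bash
python3 -m handwheel '[[[0,0.0006,0.0012,-0.7,-0.07,0],[0,0.0006,0.0012,-0.7,-0.07,0],[0,0.0007,0.0012,-0.7,-0.07,0],[-0.0001,0.0007,0.0012,-0.7,-0.07,0],[-0.0001,0.0007,0.0013,-0.7,-0.07,0],[-0.0001,0.0007,0.0013,-0.7,-0.07,0],[-0.0001,0.0008,0.0013,-0.7,-0.07,0],[-0.0001,0.0008,0.0013,-0.7,-0.07,0],[-0.0001,0.0008,0.0013,-0.7,-0.07,0],[-0.0001,0.0008,0.0013,-0.7,-0.07,0],[-0.0001,0.0008,0.0013,-0.7,-0.07,0],[-0.0001,0.0008,0.0013,-0.7,-0.07,0],[-0.0001,0.0009,0.0013,-0.7,-0.07,0],[-0.0001,0.0009,0.0013,-0.7,-0.07,0],[0,0,0,0,0,0],[0,0,0,0,0,0],[0,0,0,0,0,0],[0,0,0,0,0,0]]]'
python3 - <<'E'
from h import *
im,d=grab_frame('side');im2,d2=grab_frame('wrist')
cv2.imwrite('pics/p2.png',np.vstack([cv2.resize(im[120:280,230:400],(640,602))[:300],im2[:290]]))
for q in masks_of('wrist','roller_1'): print(q['conf'],q['box'])
E
```

```text
time: 8.92
tool_pos: [0.5031, 0.1171, 0.1162]
tool_rot: [0.129, 0.99, 0.049, 0.007]
contact_force: [-0.3, -0.2, -2.3]
gripper_width: 0.132
grasp_force: 58.7
0.87 [0.0, 152.8, 63.5, 155.7]
0.57 [75.4, 151.9, 59.8, 144.6]
```

View pics/p2.png

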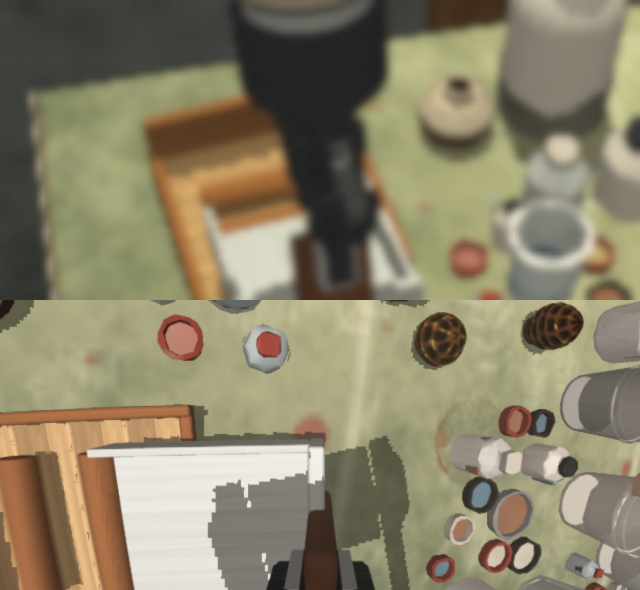

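Both rollers left the scoop and lie one behind the other in separate grooves, at about x=20 and x=105 in the wrist view. I back off up and away while still tilted, then check they are seated.

```bash
python3 -m handwheel '[[[0,-0.002,0.002,0,0,0],[0,-0.004,0.006,0,0,0],[0,-0.006,0.010,0,0,0],[0,-0.008,0.012,0,0,0],[0.001,-0.010,0.010,0,0,0],[0.001,-0.010,0.006,0,0,0],[0.001,-0.012,0.004,0,0,0],[0.001,-0.012,0,0,0,0],[0.001,-0.012,0,0,0,0],[0,-0.010,0,0,0,0],[0,-0.006,0,0,0,0],[0,0,0,0,0,0]]]'
python3 - <<'E'
from h import *
im,d=grab_frame('top')
for q in masks_of('top','roller_1'):
    v,u=np.nonzero(q['region']&(d>0));P=np.array([px2w('top',(a,b),depth=d[b,a]) for a,b in zip(u,v)])
    r=cv2.minAreaRect(P[:,:2].astype(np.float32));a=np.radians(5.5);e=np.array(r[0])-[.489,.242]
    print(round(q['conf'],2),r,'ztop',np.percentile(P[:,2],[90,98]).round(4),'rack xy',(e@[np.sin(a),-np.cos(a)]).round(4),(e@[np.cos(a),np.sin(a)]).round(4))
cv2.imwrite('pics/p3.png',cv2.resize(im[150:290,180:430],None,fx=3,fy=3))
E
```

```text
time: 10.07
tool_pos: [0.5076, 0.0238, 0.1654]
tool_rot: [0.129, 0.99, 0.048, 0.006]
contact_force: [-0.3, 0.5, -2.1]
gripper_width: 0.131
grasp_force: 58.7
0.63 ((0.48538464307785034, 0.2898942828178406), (0.09069643914699554, 0.021724339574575424), 6.435980319976807) ztop [0.0334 0.0346] rack xy -0.048 0.001
0.55 ((0.490681529045105, 0.22829939424991608), (0.09051644802093506, 0.02334458753466606), 5.656711101531982) ztop [0.0332 0.0349] rack xy 0.0138 0.0004
```

View pics/p3.png

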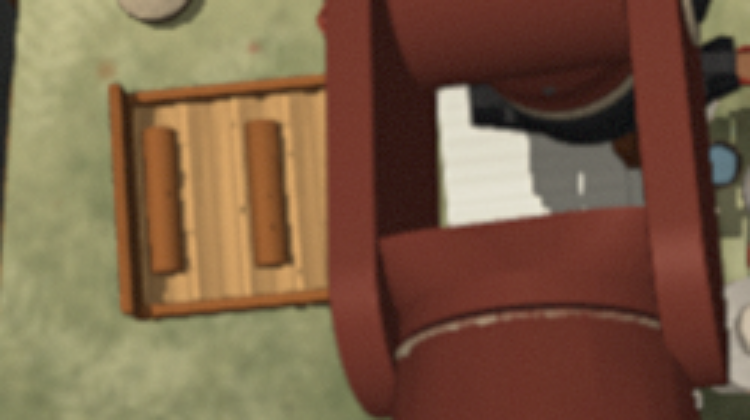

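Both rollers are seated, at rack x = −48 and +14 mm, with y ≈ 0. I level the scoop, return it to its old spot and lower it.

```bash
python3 -m handwheel '[[[-0.0005,-0.0018,0,1.48,0.148,0],[-0.0005,-0.0018,0,1.48,0.148,0],[-0.0005,-0.0018,0,1.48,0.148,0],[-0.0005,-0.0018,0,1.48,0.148,0],[-0.0005,-0.0018,0,1.48,0.148,0],[-0.0005,-0.0018,0,1.48,0.148,0],[-0.0005,-0.0018,0,1.48,0.148,0],[-0.0005,-0.0018,0,1.48,0.148,0],[-0.0005,-0.0018,0,1.48,0.148,0],[-0.0005,-0.0018,0,1.48,0.148,0],[0,0,-0.01,0,0,0],[0,0,-0.02,0,0,0],[0,0,-0.02,0,0,0],[0,0,-0.02,0,0,0],[0,0,-0.012,0,0,0],[0,0,-0.008,0,0,0],[0,0,-0.004,0,0,0],[0,0,0,0,0,0],[0,0,0,0,0,0]]]'
```

```text
time: 11.75
tool_pos: [0.5037, 0.0072, 0.0728]
tool_rot: [0.0, 0.999, 0.049, 0.001]
contact_force: [0.3, 0.3, -1.9]
gripper_width: 0.131
grasp_force: 58.7
```

```bash
python3 -m handwheel '[[[0,0,-0.003,0,0,0],[0,0,-0.003,0,0,0],[0,0,-0.001,0,0,0],[0,0,-0.001,0,0,0],[0,0,0,0,0,0],[0,0,0,0,0,0]]]'
```

```text
time: 12.25
tool_pos: [0.5031, 0.0071, 0.0641]
tool_rot: [-0.0, 0.999, 0.049, 0.0]
contact_force: [0.1, -0.3, -1.5]
gripper_width: 0.127
grasp_force: 58.7
```

```bash
python3 -m handwheel '[[[0,0,-0.001,0,0,0],[0,0,-0.001,0,0,0],[0,0,0,0,0,0],[0,0,0,0,0,0]]]'
```

```text
time: 12.58
tool_pos: [0.5034, 0.0071, 0.0637]
tool_rot: [0.0, 0.999, 0.049, -0.0]
contact_force: [-4.8, -0.5, 7.0]
gripper_width: 0.131
grasp_force: 60.3
```

Contact with the table. I release and retreat upward.

```bash
python3 -m handwheel '[[[0,0,0,0,0,0],[0,0,0,0,0,0],[0,0,0,0,0,0],[0,0,0,0,0,0],[0,0,0,0,0,0],[0,0,0,0,0,0],[0,0,0.005,0,0,0],[0,0,0.01,0,0,0],[0,0,0.02,0,0,0],[0,0,0.02,0,0,0],[0,0,0.02,0,0,0],[0,0,0.02,0,0,0],[0,0,0.02,0,0,0],[0,0,0.01,0,0,0],[0,0,0,0,0,0],[0,0,0,0,0,0]]]' 0.5
python3 - <<'E'
from h import *
im,d=grab_frame('wrist');cv2.imwrite('pics/end.png',im)
for q in masks_of('wrist','scoop_grip')[:1]:
    v,u=np.nonzero(q['region']&(d>0));P=np.array([px2w('wrist',(a,b),depth=d[b,a]) for a,b in zip(u[::3],v[::3])])
    print(q['conf'],'grip top',P[:,2].max())
print(state()['contact_force'])
E
```

```text
time: 13.92
tool_pos: [0.5034, 0.0072, 0.1877]
tool_rot: [0.0, 0.999, 0.049, 0.001]
contact_force: [-0.5, 0.2, -0.9]
gripper_width: 0.501
grasp_force: 0.0
0.64 grip top 0.0944013732702679
[ 0.5418213  -0.07559947 -0.76882025]
```

View pics/end.png

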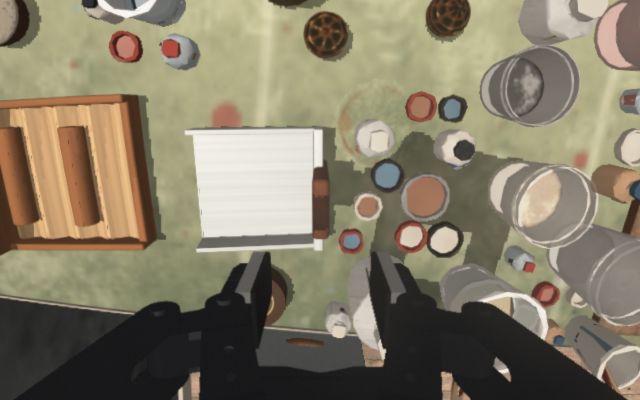

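The empty scoop stands upright at (258,190), with its grip top 94 mm up. The rollers lie in separate grooves at x≈15 and x≈78, and the gripper is clear.

```bash
python3 -c "from plant import job_done; print(job_done())"
```

```text
the job is handed in; nothing more can be done
None
```

I handed the job in at about 14 s: both rollers lie in separate rack grooves, the empty scoop stands upright on the table and the gripper is clear of everything; the hand-in did not return a verdict.

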